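Bring the bearing ball to the turntable

TASK

On the joinery bench, turn the red latch knob clockwise until it clicks past its detent and frees the walnut tray. Then lift the tray by its upright handle and carry it so that the loose steel ball never leaves its shallow pocket, and finish while holding it still and level in the gripper, its ball pocket right above the brass hub of the round turntable base and the tray's underside about 10 cm above the turntable's white top, for a mate to take the ball. Leave the latch open and do not shift anything else on the bench.

Things in the scene. Friction and masses are not known exactly. Their poses are not given: they have to be found in the camera images.
- latch_grip (a point): Red latch knob at the end of the plywood dock nearest the robot: the point on its vertical axis at the height to grip, 70 mm above the bench. The grip is an upright bar 46 mm long (along this point's x), 15 mm thick (y), from 45 to 89 mm above the bench, with a white mark on its top towards +x. A red wing under it, 12 mm wide, points along +x to 42 mm from the axis, 37 to 45 mm above the bench; while closed it lies over the edge of the tray, 3 mm above it.
- latch (a joint): Turn of the latch knob in rad: 0 closed (wing pointing at the tray), growing clockwise seen from above, stop at 1.4. It starts between 0 and 0.15. A spring plunger makes a detent: resistance is felt from about 0.4, peaks at about 0.1 N m, and drops away past 0.75; let go beyond that, it springs on to about 1.05 by itself; from 1.0 on it is open and the wing is clear of the tray. There it stays where it is left.
- tray_grip (a point): Middle of the tray's upright pale wooden handle, where to grip it: 54 mm above the tray's underside, on its centre line. The handle is 56 mm long (along this point's x), 20 mm thick (y) and rises 62 mm above the tray's deck, to 23 mm above this point. In the dock this point is 72 mm above the bench. The latch axis lies 105 mm from it towards the tray's -x.
- tray_pocket (a point): Centre of the ball at rest in the middle of the tray's pocket: 52 mm along the tray's +x from the handle's middle, 27 mm below tray_grip. The pocket is round, 32 mm across and 3 mm deep, flat-floored, so the ball can wander about 7 mm and climbs out when the tray tips some 38 degrees or is jerked.
- tray: Walnut tray, 150 (x) x 90 (y) x 16 mm (z) without its handle, about 0.25 kg; origin at the centre of its underside. It stands in the dock on plywood 18 mm above the bench, between low dark wooden stops 8 mm high that clear it by about 2.5 mm, and lifts straight up once the latch is open.
- dock: Fixed plywood dock, 235 x 130 x 18 mm, its origin on the bench under the docked tray's centre; it runs from x = -150 to +85 mm in its own frame, the latch at x = -105 mm and the steel spring housing (to 36 mm above the bench) behind that.
- ball_center (a point): Centre of the loose steel ball, 28 mm across, 0.09 kg.
- ball: The same steel ball as a body; its axes turn as it rolls, use ball_center for its position.
- turntable: Round white-painted turntable base fixed to the bench: a wooden disc 150 mm across with a dark ring on it, its top 20 mm above the bench, with a brass hub 28 mm across at its centre rising 6 mm more. Origin at the centre of its underside, on the bench.
- offcut: Bystander, loose, to be left alone: walnut offcut, 90 x 30 x 22 mm; origin at the centre of its underside.
- pencil: Bystander, loose, to be left alone: flat yellow carpenter's pencil, 155 x 8 x 6 mm; origin at the centre of its underside.
- clamp: Bystander, loose, to be left alone: F-clamp lying flat: steel bar 250 mm along x with two grey jaws reaching 80 mm to -y and a wooden screw handle out to x = -175 mm, 24 mm high; origin at the centre of its underside (under the bar's middle).
- block: Bystander, loose, to be left alone: pale maple block, 160 x 70 x 35 mm; origin at the centre of its underside.
- glue: Bystander, loose, to be left alone: white glue bottle, 60 mm across, 150 mm tall; origin at the centre of its underside.
- jar: Bystander, loose, to be left alone: amber jar with steel cap, 70 mm across, 90 mm tall; origin at the centre of its underside.
- mallet: Bystander, loose, to be left alone: wooden mallet lying down: head 130 (x) x 65 (y) x 80 mm (z), handle to y = -220 mm; origin at the centre of its underside (under the head).
Mind the look-alikes: they are no part of the job. What is shaped like the tray but green is not meant.

How it is judged:
On the way, in this order (a step that is already met when the one before it is completed fails the run):
1. the latch is turned past its detent while the tray is still in the dock (value of joint latch above 1 rad and distance of tray from where it was at the start of the episode below 0.015 m), for 0.1 s.
2. the tray is lifted clear of the dock with the ball in its pocket (height (world z) of tray above 0.06 m and contact force between tray and dock below 0.05 N and distance between ball_center and tray_pocket below 0.016 m), for 0.2 s.
At the end, for the whole second after the job is handed in: Gripper alone holds the tray, under 20 mm/s, level within 5 degrees, pocket centre within 30 mm of the turntable centre, underside 50 to 150 mm above its white top; ball in pocket and at rest; latch past 1.0 rad; no other loose thing shifted 30 mm (horizontal distance between tray_pocket and turntable below 0.03 m and z of tray_grip in the frame of turntable between 0.124 and 0.224 m and angle between tray's own z axis and vertical below 0.09 rad and linear speed of tray below 0.02 m/s and linear speed of ball below 0.03 m/s and distance between ball_center and tray_pocket below 0.016 m and contact force between tray and the fingers above 2 N and contact force between tray and turntable below 0.05 N and value of joint latch above 1 rad and distance of each of offcut, pencil, clamp, block, glue, jar, mallet from where it was at the start of the episode below 0.03 m); the arm keeps its last pose, push and grip.
It fails at once if the ball left its pocket (not (distance between ball_center and tray_pocket below 0.016 m)).
It fails at once if something else on the bench was shifted by more than 30 mm (not (distance of offcut from where it was at the start of the episode below 0.03 m) or not (distance of pencil from where it was at the start of the episode below 0.03 m) or not (distance of clamp from where it was at the start of the episode below 0.03 m) or not (distance of block from where it was at the start of the episode below 0.03 m) or not (distance of glue from where it was at the start of the episode below 0.03 m) or not (distance of jar from where it was at the start of the episode below 0.03 m) or not (distance of mallet from where it was at the start of the episode below 0.03 m)).
It also fails if it takes over 61 s, if anything falls off the work surface, if the arm or the gripper's body presses on something with over 40 N, if the wrist force passes 120 N, or if a joint passes its speed limit or range.

ROBOT

A 6-joint arm with a two-finger parallel gripper is mounted at the origin on the work surface. World frame = base frame: x ahead of the robot, y to its left, z up, the work surface at z = 0. Lengths are in m, angles in rad, forces in N, time in s.
With the tool pointing down it reaches from about 0.275 to 0.725 m from the base axis. Payload 5.6 kg.
Tool frame: the origin (TCP) lies midway between the tips of the shut fingers; the grasp point (between the pads) lies 19 mm behind it (r.grip_point_offset is the x of the grasp point in the tool frame, in m); x points along the fingers, z is the direction in which the jaws open and shut, and the axes are right-handed (so a half turn about x gives the same grasp; the last joint's range is limited). The gripper opens to 85 mm and grips with 20 to 120 N. Pads are 22 mm wide; open, the fingers measure 114 mm over their backs; the gripper's body (76 mm by 85 mm) begins 54 mm behind the grasp point. The pads swing forward as they close: fully open they stand 13 mm farther back than shut.
Start: joints at [-0.931, 0.255, 0.108, 0, -1.424, -0.285], TCP at [0.191, -0.516, 0.231] pointing down, gripper open.
Joint ranges: [-2.95, 2.95], [-1.21, 1.97], [-1.09, 1.5], [-2.87, 1.71], [-2.94, -0.07], [-3.05, 3.05]. Speed limits (rad/s): [2.57, 2.57, 3.14, 3.14, 3.14, 3.14].

INTERFACE

Orientations are given as a rotation vector (axis times angle).
In Python, from plant import r gives the robot as it stands. The module is installed in compiled form; this text tells all that it offers.
- The arm moves only by the tool step_arm, never from a script. Its argument "rows" is a list that holds one entry, the list of rows, each a list of 7 numbers: the shift along the tool's x, y, z in cm, then the turn, a rotation vector about the tool's x, y, z in degrees, then the opening, from -1 (shut) to 1 (fully open). A call has 1 to 8 rows; each row shifts and turns the commanded pose from where the row before left it, along the tool's axes as they then stand; what a row does not reach is not made up. A row lasts 1/8 s, in which the tool goes at most 62.5 mm and 10.7 degrees, less where a joint would pass 70% of its speed; a pose out of reach is approached as far as the arm can. A call is refused whole if a number of a shift passes 6.25 or a number of a turn 10.7, either way. A call with a gripper value outside its range is refused whole. The fingers move at their own pace and stop on an object; "force" is the grip in N (left out, the last holds). Time passes only in rows, so rows that do not move let the fingers close. It gives the time, the measured TCP pose, the force and the opening at its end, in the units of the state.
- r.get_state(): the state, without advancing time (a new reading comes with each control period).
- r.capture(name): name is "side" or "top" or "wrist"; returns the picture (480x640x3 uint8, blue, green, red); there is no depth.
- r.camera_info(name): a dict with "mtx" (3x3 intrinsics, pixels), "k1" (the pictures are not rectified: a ray, as slopes to the right and down, at radius r is drawn at 1 + k1 r^2 times it, then the intrinsics apply), "rvec" (rotation vector, rad) and "tvec" (3), from world to camera coordinates, as OpenCV has them. Camera axes: x right, y down, z forward; pixel columns grow to the right and rows downward; lengths in m; the calibration is good to about 2 mm. A picture is of the moment at which its call begins: read the wrist's pose just before it. camera_info takes no time and is no camera call; for the wrist camera it gives the pose at the moment of the call.
- r.hand_in(): hands the job in, once; it reports no verdict.
The state is a dict: "clock": time; "joint_positions": joint angles; "joint_velocities": joint speeds; "joint_torque": joint torques, N m; "ee_pos": TCP position; "ee_rot": TCP orientation; "contact_force": force on the tool from outside, world axes, zero at the start; "torque": the same for the moment, N m; "width": opening from 0.0 (shut) to 1.0 (fully open).
Only numpy, scipy, OpenCV 4.12 (cv2) and the standard library are available. Lean on these libraries where they do the work, as an engineer would, in place of code of your own. Each camera call takes 0.05 s, during which the arm holds its last target.

## Working session

There is one attempt and no reset: what is moved stays moved. The work goes in short steps, Python scripts to look and compute and a tool call to move; the robot and the scene stay as the last step left them, time stands still between calls to the robot, and variables do not carry over. Pictures are saved under pics/ and viewed, and the job is handed in when it is done.

Besides the shell and the picture viewer there is one more tool, called after "Call:" as a command line: name --argument value ..., lists and objects as JSON in quotes. step_arm: Moves the arm, as the interface text tells. Its arguments: {"type":"object","properties":{"rows":{"type":"array"},"force":{"type":"number"}},"required":["rows"]}

```bash
mkdir -p pics
cat > h.py <<'E'
import numpy as np, cv2
from plant import r
from scipy.spatial.transform import Rotation as R
def cam(n):
    c=r.camera_info(n); K=np.array(c['mtx'],float).reshape(3,3); k=c['k1'] if np.isscalar(c['k1']) else float(np.ravel(c['k1'])[0])
    Rm=cv2.Rodrigues(np.array(c['rvec'],float))[0]; t=np.array(c['tvec'],float).ravel()
    return K,k,Rm,t
def ray(c,uv):
    K,k,Rm,t=c
    p=cv2.undistortPoints(np.array([[uv]],float),K,np.array([k,0,0,0.]))[0,0]
    return -Rm.T@t, Rm.T@np.array([p[0],p[1],1.])
def onz(c,uv,z):
    o,d=ray(c,uv); return o+d*(z-o[2])/d[2]
def proj(c,P):
    K,k,Rm,t=c
    return cv2.projectPoints(np.array(P,float).reshape(-1,1,3),cv2.Rodrigues(Rm)[0],t,K,np.array([k,0,0,0.]))[0][:,0]
E
python3 - <<'E'
from h import *
s=r.get_state(); print(s)
for n in ['top','side','wrist']:
    c=cam(n); print(n,c)
    cv2.imwrite(f'pics/{n}0.png',r.capture(n))
print(r.grip_point_offset)
E
```

```text
{'clock': 0.0, 'joint_positions': array([-9.31392560e-01,  2.55715970e-01,  1.07003001e-01, -4.25732496e-04,
       -1.42389635e+00, -2.84564551e-01]), 'joint_velocities': array([-1.32713069e-04, -3.19702319e-06,  2.59314958e-04, -3.27640431e-04,
       -1.24557502e-03, -9.07297986e-04]), 'joint_torque': array([-7.37741120e-04, -3.86631668e+01,  2.37938458e+01,  5.36525398e+00,
       -6.14335135e-03, -1.01893482e-05]), 'ee_pos': array([ 0.19094132, -0.51526708,  0.23041903]), 'ee_rot': array([-1.46390558,  1.01893487,  1.46673554]), 'contact_force': array([ 0.82761344,  0.30010776, -0.4215092 ]), 'torque': array([ 0.00128102, -0.0367213 ,  0.02458999]), 'width': 1.0041129355822322}
top (array([[571.199769  ,   0.        , 328.79258451],
       [  0.        , 571.199769  , 237.16255247],
       [  0.        ,   0.        ,   1.        ]]), 0.05764135365642578, array([[ 0.00661326, -0.99996722,  0.00467138],
       [-0.98179736, -0.0073797 , -0.18978802],
       [ 0.18981627, -0.00333123, -0.98181398]]), array([0.01716721, 0.52434452, 1.57521932]))
side (array([[475.16114206,   0.        , 319.68529129],
       [  0.        , 475.16114206, 238.97712436],
       [  0.        ,   0.        ,   1.        ]]), -0.12095218866438323, array([[-0.95561079, -0.2945053 ,  0.00863973],
       [-0.15411428,  0.47464771, -0.86657853],
       [ 0.25111114, -0.8294433 , -0.49896594]]), array([0.51998821, 0.14242707, 1.3288634 ]))
wrist (array([[346.90398294,   0.        , 318.01385656],
       [  0.        , 346.90398294, 235.46882517],
       [  0.        ,   0.        ,   1.        ]]), -0.015989074265479877, array([[-0.34872225,  0.93722501,  0.00143939],
       [ 0.88763925,  0.32977869,  0.3214694 ],
       [ 0.30081448,  0.11338119, -0.94691887]]), array([ 0.54773939, -0.04122699,  0.38142318]))
-0.0187
```

View pics/top0.png

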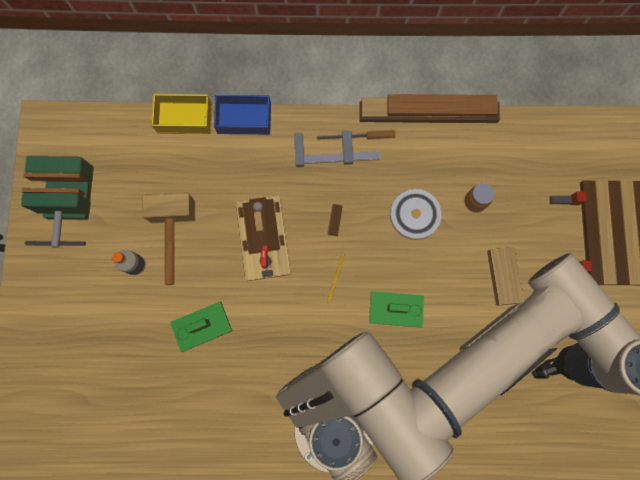

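View pics/side0.png

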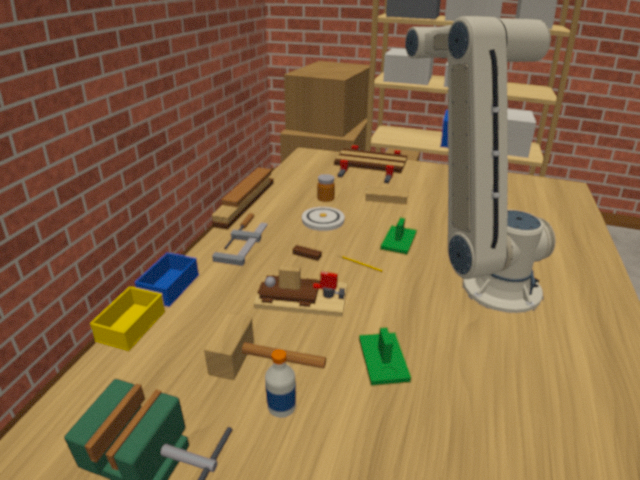

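View pics/wrist0.png

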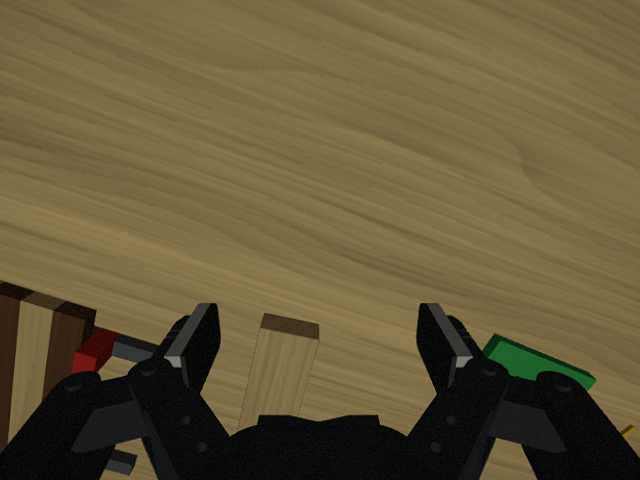

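The walnut tray is in the dock at top pixel (261,225), with the red knob at about (265,257), the ball at about (258,206) and the turntable at about (416,214).

Look-alikes:
- Green trays at (200,327) and (397,309).
- Red clamp parts at (580,197) and (586,266).
- The walnut offcut at (335,220).

I choose the walnut tray with the red knob, and check it in a close crop.

Run:
```python
from h import *
im=cv2.imread('pics/top0.png')
a=cv2.resize(im[185:290,225:305],None,fx=5,fy=5,interpolation=cv2.INTER_CUBIC)
s=cv2.imread('pics/side0.png')
b=cv2.resize(s[255:320,250:355],None,fx=3.6,fy=3.6,interpolation=cv2.INTER_CUBIC)
out=np.zeros((525,800,3),np.uint8); out[:,:400]=a; out[:b.shape[0],405:405+b.shape[1]]=b
out[260:525,405:800]=cv2.resize(im[180:250,380:484],(395,265))
cv2.imwrite('pics/crop0.png',out)
c=cam('top'); cs=cam('side')
hsv=cv2.cvtColor(im,cv2.COLOR_BGR2HSV)
red=cv2.inRange(hsv,(0,170,90),(6,255,255))|cv2.inRange(hsv,(174,170,90),(180,255,255))
n,l,st,ce=cv2.connectedComponentsWithStats(red)
for i in range(1,n):
    if st[i,4]>10: print('red',st[i],ce[i],onz(c,ce[i],0.08))
# turntable: white
w=cv2.inRange(hsv,(0,0,150),(180,40,255))
roi=np.zeros_like(w); roi[180:250,380:450]=255; w&=roi
cn=max(cv2.findContours(w,cv2.RETR_EXTERNAL,2)[0],key=cv2.contourArea); e=cv2.fitEllipse(cn); print('tt',e,onz(c,e[0],0.02))
b=cv2.inRange(hsv,(10,90,120),(28,255,255))
roi[:]=0;roi[200:228,402:430]=255;b&=roi
m=cv2.moments(b,True); print(m['m00'],(m['m10']/m['m00'],m['m01']/m['m00']), onz(c,(m['m10']/m['m00'],m['m01']/m['m00']),0.026))
for uv in [(258,206)]: print('ball',onz(c,uv,0.045))
```

```text
red [577 191   9  11  89] [581.05617978 196.11235955] [ 0.64106351 -0.68599366  0.08      ]
red [261 246   7  21  99] [264.02020202 256.41414141] [0.46276994 0.20006721 0.08      ]
red [582 261  10  10  78] [587.26923077 264.87179487] [ 0.4464236  -0.68791632  0.08      ]
tt ((415.8328857421875, 213.23455810546875), (47.5032958984375, 50.08432388305664), 113.1849594116211) [ 0.6031396  -0.23299925  0.02      ]
61.0 (415.9836065573771, 212.70491803278688) [ 0.60329587 -0.23251446  0.026     ]
ball [0.61509926 0.22536651 0.045     ]
```

View pics/crop0.png

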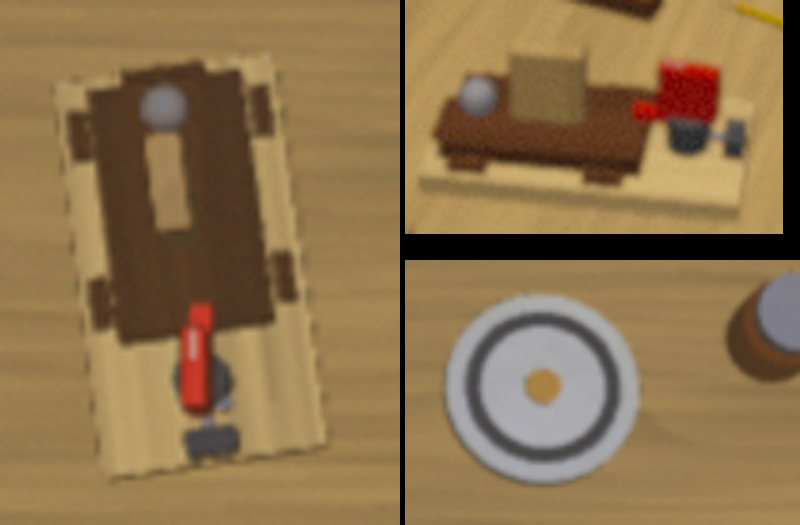

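The crop confirms it: dark walnut tray in plywood dock, pale handle, ball at the far end, red knob at the near end with its wing over the tray edge. The turntable shows a white disc, a dark ring and a brass hub.

Run:
```python
from h import *
c=cam('top')
f=lambda u,v:(225+u/5-.4,185+v/5-.4)
P=[onz(c,f(*p),0.018)[:2] for p in [(57,90),(268,55),(325,440),(108,478)]]
for p in P: print(p)
print([np.linalg.norm(P[i]-P[(i+1)%4])for i in range(4)], 'center',sum(P)/4)
d=(P[0]+P[1]-P[2]-P[3]);d/=np.linalg.norm(d);print('yaw dock',np.degrees(np.arctan2(d[1],d[0])),'origin',sum(P)/4+d*.0325)
o=sum(P)/4+d*.0325
print('latch by dock',o-d*.105)
im=cv2.imread('pics/top0.png');hsv=cv2.cvtColor(im,cv2.COLOR_BGR2HSV)
print('handle ends top', [onz(c,f(*p),0.095) for p in [(163,137),(172,230)]])
print('knob top ends', [onz(c,f(*p),0.089) for p in [(194,330),(200,408)]], 'wing tip',onz(c,f(200,305),0.045))
print('ball',onz(c,f(163,106),0.045))
```

```text
[0.63152377 0.29330966]
[0.65380108 0.17036567]
[0.42613634 0.13240851]
[0.40351258 0.25573312]
[np.float64(0.1249460079519701), np.float64(0.230807233046471), np.float64(0.12538258958721651), np.float64(0.23108678039143524)] center [0.52874344 0.21295424]
yaw dock 9.411874989349382 origin [0.56080594 0.21826898]
latch by dock [0.45721942 0.20109828]
handle ends top [array([0.58541529, 0.22086583, 0.095     ]), array([0.5325914 , 0.21431096, 0.095     ])]
knob top ends [array([0.47757243, 0.20123916, 0.089     ]), array([0.43418297, 0.19670104, 0.089     ])] wing tip [0.49940693 0.20319019 0.045     ]
ball [0.61567222 0.2276828  0.045     ]
```

```bash
cat >> h.py <<'E'
def info():
    s=r.get_state(); M=R.from_rotvec(s['ee_rot']).as_matrix()
    print('t',round(s['clock'],2),'pos',s['ee_pos'].round(4),'zyaw',np.degrees(np.arctan2(M[1,2],M[0,2])).round(2),'tilt',np.degrees(np.arccos(-M[2,0])).round(2),'F',s['contact_force'].round(1),'T',s['torque'].round(2),'w',round(s['width'],3),'q',np.round(s['joint_positions'],2))
    return s,M
def plan(target,zyaw):
    """shift in tool cm and yaw turn about tool x, deg"""
    s,M=info(); d=np.array(target)-s['ee_pos']
    z=np.degrees(np.arctan2(M[1,2],M[0,2])); dy=(zyaw-z+180)%360-180
    print('tool shift cm',(M.T@d*100).round(2),'ideal pointing-down axes: y',M[:,1].round(3),'z',M[:,2].round(3))
    print('world turn ccw',round(dy,2),'-> rotx',round(-dy,2), ' ; level fix rotvec tool deg', end=' ')
    a=np.cross(M[:,0],[0,0,-1]); print(np.degrees(M.T@a).round(2))
E
python3 - <<'E'
from h import *
plan([0.457,0.2005,0.231],96.5)
plan([0.457,0.2005,0.231],96.5-180)
E
```

```text
t 0.15 pos [ 0.191  -0.5154  0.2306] zyaw 110.33 tilt 0.08 F [ 0.2  0.4 -0.2] T [ 0.03 -0.02 -0.02] w 0.998 q [-0.93  0.26  0.11 -0.   -1.42 -0.28]
tool shift cm [ 4.000e-02 -4.981e+01  5.789e+01] ideal pointing-down axes: y [-0.938 -0.347  0.   ] z [-0.347  0.938  0.001]
world turn ccw -13.83 -> rotx 13.83  ; level fix rotvec tool deg [ 0.    0.08 -0.01]
t 0.15 pos [ 0.191  -0.5154  0.2306] zyaw 110.33 tilt 0.08 F [ 0.2  0.4 -0.2] T [ 0.03 -0.02 -0.02] w 0.998 q [-0.93  0.26  0.11 -0.   -1.42 -0.28]
tool shift cm [ 4.000e-02 -4.981e+01  5.789e+01] ideal pointing-down axes: y [-0.938 -0.347  0.   ] z [-0.347  0.938  0.001]
world turn ccw 166.17 -> rotx -166.17  ; level fix rotvec tool deg [ 0.    0.08 -0.01]
```

```bash
cat >> h.py <<'E'
def rows(target,zyaw,n,turnccw=None,prof=None):
    s,M=info(); d=np.array(target)-s['ee_pos']
    z=np.degrees(np.arctan2(M[1,2],M[0,2])); dy=(zyaw-z+180)%360-180 if turnccw is None else turnccw
    w=np.ones(n)/n if prof is None else np.array(prof)/np.sum(prof)
    for i in range(n):
        print([*(M.T@(d*w[i])*100).round(2).tolist(),round(-dy*w[i],2)])
        M=M@R.from_rotvec([np.radians(-dy*w[i]),0,0]).as_matrix()
E
python3 - <<'E'
from h import *
rows([0.457,0.2005,0.231],96.5-180,17)
E
```

```text
t 0.15 pos [ 0.191  -0.5154  0.2306] zyaw 110.33 tilt 0.08 F [ 0.2  0.4 -0.2] T [ 0.03 -0.02 -0.02] w 0.998 q [-0.93  0.26  0.11 -0.   -1.42 -0.28]
[0.0, -2.93, 3.41, np.float64(-9.77)]
[0.0, -3.47, 2.86, np.float64(-9.77)]
[0.0, -3.9, 2.23, np.float64(-9.77)]
[0.0, -4.22, 1.53, np.float64(-9.77)]
[0.0, -4.42, 0.79, np.float64(-9.77)]
[0.0, -4.49, 0.03, np.float64(-9.77)]
[0.0, -4.43, -0.73, np.float64(-9.77)]
[0.0, -4.24, -1.47, np.float64(-9.77)]
[0.0, -3.93, -2.17, np.float64(-9.77)]
[0.0, -3.51, -2.81, np.float64(-9.77)]
[0.0, -2.98, -3.36, np.float64(-9.77)]
[0.0, -2.36, -3.82, np.float64(-9.77)]
[0.0, -1.68, -4.17, np.float64(-9.77)]
[0.0, -0.95, -4.39, np.float64(-9.77)]
[0.0, -0.19, -4.49, np.float64(-9.77)]
[0.0, 0.57, -4.46, np.float64(-9.77)]
[0.0, 1.32, -4.29, np.float64(-9.77)]
```

Call:
step_arm --rows '[[[0,-2.9,3.4,-9.8,0,0,1],[0,-3.5,2.9,-9.8,0,0,1],[0,-3.9,2.2,-9.8,0,0,1],[0,-4.2,1.5,-9.8,0,0,1],[0,-4.4,0.8,-9.8,0,0,1],[0,-4.5,0,-9.8,0,0,1],[0,-4.4,-0.7,-9.8,0,0,1],[0,-4.2,-1.5,-9.8,0,0,1]]]'

```text
clock: 1.15
ee_pos: [0.316, -0.1784, 0.2312]
ee_rot: [2.139, 0.169, -2.139]
contact_force: [0.3, 0.1, 0.8]
width: 0.998
```

Call:
step_arm --rows '[[[0,-3.9,-2.2,-9.8,0,0,1],[0,-3.5,-2.8,-9.8,0,0,1],[0,-3.0,-3.4,-9.8,0,0,1],[0,-2.4,-3.8,-9.8,0,0,1],[0,-1.7,-4.2,-9.8,0,0,1],[0,-0.9,-4.4,-9.8,0,0,1],[0,-0.2,-4.5,-9.8,0,0,1],[0,0.6,-4.5,-9.8,0,0,1]]]'

```text
clock: 2.15
ee_pos: [0.4406, 0.16, 0.2311]
ee_rot: [1.241, 1.188, -1.242]
contact_force: [0.6, -0.4, 1.0]
width: 0.999
```

Run:
```python
from h import *
plan([0.457,0.2005,0.231],96.5-180)
```

```text
t 2.15 pos [0.4406 0.16   0.2311] zyaw -92.53 tilt 0.01 F [ 0.6 -0.4  1. ] T [-0.05 -0.1  -0.06] w 0.999 q [ 0.68  0.09 -0.09 -0.   -1.39  0.84]
tool shift cm [ 0.01  1.46 -4.12] ideal pointing-down axes: y [ 0.999 -0.044 -0.   ] z [-0.044 -0.999  0.   ]
world turn ccw 9.03 -> rotx -9.03  ; level fix rotvec tool deg [-0.    0.01  0.01]
```

Call:
step_arm --rows '[[[0,1.5,-4.1,-9,0,0,1],[0,0,0,0,0,0,1]]]'

```text
clock: 2.4
ee_pos: [0.4578, 0.2008, 0.2299]
ee_rot: [1.126, 1.26, -1.129]
contact_force: [-0.2, -0.3, -0.3]
width: 0.998
```

Run:
```python
from h import *
c=cam('wrist'); im=r.capture('wrist'); cv2.imwrite('pics/w1.png',im)
info()
cv2.imwrite('pics/t1.png',r.capture('top'))
np.save('w1.npy',np.array(c,dtype=object),allow_pickle=True)
print(proj(c,[[.457,.2005,.089],[.5595,.2176,.095],[.6157,.2277,.045]]))
```

```text
t 2.45 pos [0.4573 0.1996 0.2303] zyaw -83.82 tilt 0.12 F [-1.2 -0.3 -0.3] T [-0.06  0.06 -0.02] w 0.997 q [ 0.73  0.16 -0.02 -0.   -1.4   0.95]
[[319.48490787 220.4485921 ]
 [312.21896111  88.37564685]
 [308.19510652  18.98447991]]
```

View pics/w1.png

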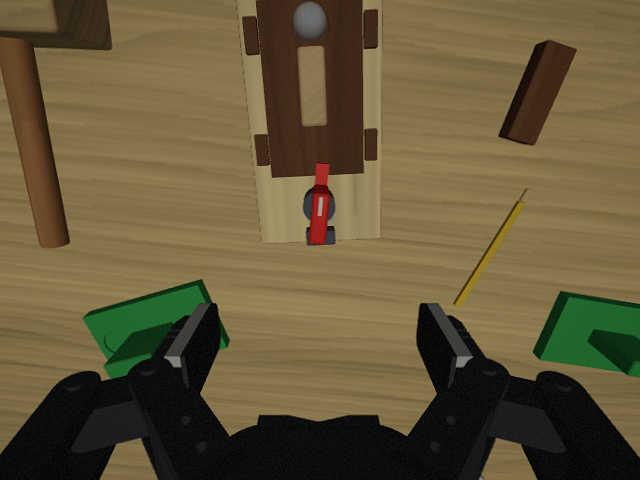

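The wrist picture shows the knob bar at about (320,217) with its wing to (322,165), the handle at (312,86) and the ball at (310,21). These match the predicted projections. I'll refine the angles next.

Run:
```python
from h import *
c=np.load('w1.npy',allow_pickle=True); im=cv2.imread('pics/w1.png')
a=cv2.resize(im[155:255,270:370],None,fx=6,fy=6,interpolation=cv2.INTER_CUBIC); 
a2=cv2.resize(im[30:140,280:345],None,fx=5,fy=5,interpolation=cv2.INTER_CUBIC)[:, :200+125]
out=np.zeros((600,800,3),np.uint8); out[:600,:460]=a[:, :460]; out[:550,470:470+a2.shape[1]]=a2[:, :325]
cv2.imwrite('pics/c1.png',out)
```

```text
(no output)
```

View pics/c1.png

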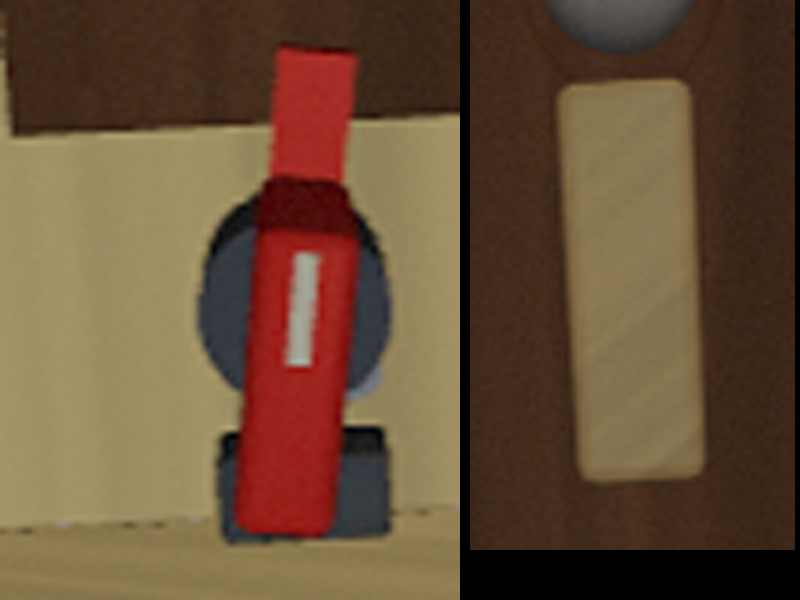

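Run:
```python
from h import *
c=np.load('w1.npy',allow_pickle=True)
f=lambda u,v:(270+u/6-.4,155+v/6-.4)
g=lambda u,v:(280+(u-470)/5-.4,30+v/5-.4)
def q(P,h,z):
    A=np.array([onz(c,h(*p),z)[:2] for p in P]); m=A.mean(0); d=(A[0]+A[1]-A[2]-A[3])/2
    print(m,'len',np.linalg.norm(d),'wid',np.linalg.norm(A[0]-A[1]),'yaw',np.degrees(np.arctan2(d[1],d[0])))
q([(257,232),(360,232),(333,537),(238,532)],f,.089)
q([(558,84),(691,80),(704,478),(579,480)],g,.095)
print(onz(c,(310,21.5),.045))
```

```text
[0.45815848 0.20099968] len 0.044738310478816844 wid 0.014259019919923536 yaw 2.2843316496082124
[0.56046418 0.21767888] len 0.05449729055993003 wid 0.01906146083684955 yaw 8.758153399338413
[0.61403902 0.22602362 0.045     ]
```

Run:
```python
from h import *
plan([0.458,0.2008,0.053],2.3-90)
```

```text
t 2.5 pos [0.4572 0.1988 0.2307] zyaw -83.89 tilt 0.08 F [ 0.8 -0.9 -0.2] T [-0.02  0.01  0.01] w 1.003 q [ 0.72  0.15 -0.02 -0.   -1.4   0.95]
tool shift cm [17.77  0.12 -0.21] ideal pointing-down axes: y [ 0.994  0.106 -0.001] z [ 0.106 -0.994  0.001]
world turn ccw -3.81 -> rotx 3.81  ; level fix rotvec tool deg [0.   0.04 0.07]
```

Call:
step_arm --rows '[[[3.5,0.1,-0.2,3.8,0,0,1],[3.5,0,0,0,0,0,1],[3.5,0,0,0,0,0,1],[3.5,0,0,0,0,0,1],[2.5,0,0,0,0,0,1],[1.2,0,0,0,0,0,1],[0,0,0,0,0,0,1]]]'

```text
clock: 3.38
ee_pos: [0.4581, 0.2002, 0.0543]
ee_rot: [1.179, 1.228, -1.18]
contact_force: [0.1, 0.1, -1.4]
width: 1.0
```

Run:
```python
from h import *
plan([0.458,0.2008,0.053],2.3-90)
cv2.imwrite('pics/w2.png',r.capture('wrist'))
```

```text
t 3.38 pos [0.4581 0.2002 0.0543] zyaw -87.72 tilt 0.04 F [ 0.1  0.1 -1.4] T [ 0.02 -0.03  0.06] w 1.0 q [ 0.73  0.29 -0.33  0.   -0.96  0.88]
tool shift cm [ 0.13 -0.01 -0.06] ideal pointing-down axes: y [ 0.999  0.04  -0.   ] z [ 0.04  -0.999  0.001]
world turn ccw 0.02 -> rotx -0.02  ; level fix rotvec tool deg [0.   0.03 0.03]
```

View pics/w2.png

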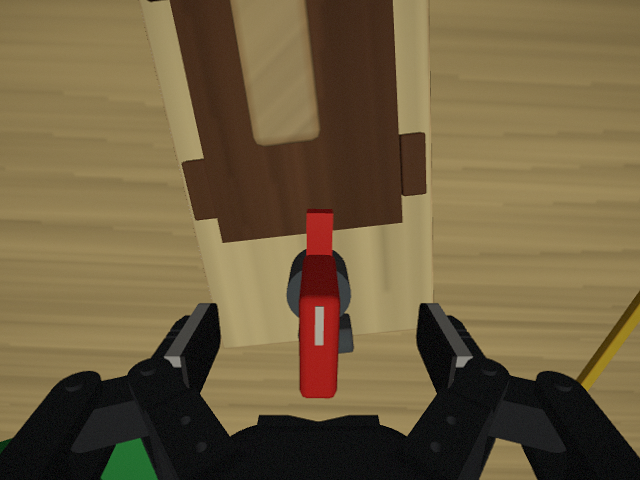

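The bar stands centred and parallel between the open pads (about (319,345)), so I close.

Call:
step_arm --rows '[[[0,0,0,0,0,0,-1],[0,0,0,0,0,0,-1],[0,0,0,0,0,0,-1],[0,0,0,0,0,0,-1],[0,0,0,0,0,0,-1],[0,0,0,0,0,0,-1]]]' --force 50

```text
clock: 4.18
ee_pos: [0.4584, 0.2004, 0.0546]
ee_rot: [1.179, 1.227, -1.179]
contact_force: [-0.1, -4.3, 4.4]
width: 0.166
```

Run:
```python
from h import *
info()
```

```text
t 4.17 pos [0.4584 0.2004 0.0546] zyaw -87.66 tilt 0.05 F [-0.1 -4.3  4.4] T [-1.47  0.09 -0.02] w 0.166 q [ 0.73  0.29 -0.33  0.   -0.96  0.88]
```

Call:
step_arm --rows '[[[0,0,0,7,0,0,-1],[0,0,0,7,0,0,-1],[0,0,0,7,0,0,-1],[0,0,0,7,0,0,-1],[0,0,0,7,0,0,-1],[0,0,0,7,0,0,-1],[0,0,0,7,0,0,-1],[0,0,0,7,0,0,-1]]]'

```text
clock: 5.18
ee_pos: [0.4584, 0.2002, 0.0546]
ee_rot: [1.86, 0.605, -1.86]
contact_force: [0.2, -4.4, 4.8]
width: 0.172
```

Call:
step_arm --rows '[[[0,0,0,4,0,0,-1],[0,0,0,3,0,0,-1],[0,0,0,0,0,0,-1],[0,0,0,0,0,0,-1]]]'

```text
clock: 5.68
ee_pos: [0.4584, 0.2002, 0.0546]
ee_rot: [1.934, 0.505, -1.934]
contact_force: [-0.2, -5.0, 5.5]
width: 0.167
```

Run:
```python
from h import *
info()
cv2.imwrite('pics/w3.png',r.capture('wrist'))
```

```text
t 5.67 pos [0.4584 0.2002 0.0546] zyaw -150.67 tilt 0.06 F [-0.2 -5.   5.5] T [-1.72 -0.   -0.03] w 0.167 q [ 0.73  0.29 -0.33  0.   -0.96 -0.22]
```

View pics/w3.png

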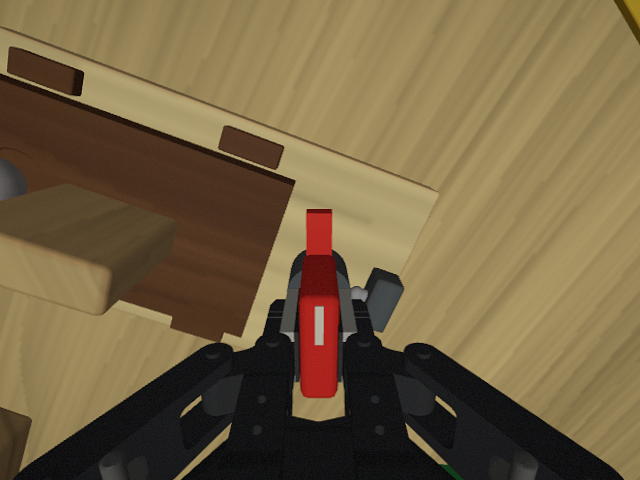

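The wing at (319,230) now points clear of the tray, and the knob turned with the gripper by 63° to about 1.2 rad. Release and rise.

Call:
step_arm --rows '[[[0,0,0,0,0,0,1],[0,0,0,0,0,0,1],[0,0,0,0,0,0,1],[0,0,0,0,0,0,1],[-2,0,0,0,0,0,1],[-5,0,0,0,0,0,1],[-5,0,0,0,0,0,1],[-2,0,0,0,0,0,1]]]'

```text
clock: 6.72
ee_pos: [0.4594, 0.2016, 0.1977]
ee_rot: [1.94, 0.508, -1.929]
contact_force: [0.7, -0.5, -0.9]
width: 0.996
```

Run:
```python
from h import *
rows([0.5602,0.2177,0.195],9.0-90,7)
```

```text
t 6.72 pos [0.4594 0.2016 0.1977] zyaw -150.66 tilt 0.31 F [ 0.7 -0.5 -0.9] T [ 0.01 -0.01 -0.01] w 0.996 q [ 0.73  0.17 -0.09  0.   -1.31 -0.21]
[0.05, 0.5, -1.37, np.float64(-9.95)]
[0.05, 0.73, -1.26, np.float64(-9.95)]
[0.05, 0.94, -1.11, np.float64(-9.95)]
[0.05, 1.12, -0.93, np.float64(-9.95)]
[0.05, 1.26, -0.73, np.float64(-9.95)]
[0.05, 1.37, -0.5, np.float64(-9.95)]
[0.05, 1.44, -0.25, np.float64(-9.95)]
```

Call:
step_arm --rows '[[[0,0.5,-1.4,-10,0,0,1],[0,0.7,-1.3,-10,0,0,1],[0,0.9,-1.1,-10,0,0,1],[0,1.1,-0.9,-10,0,0,1],[0,1.3,-0.7,-10,0,0,1],[0,1.4,-0.5,-10,0,0,1],[0,1.4,-0.2,-9.7,0,0,1],[0,0,0,0,0,0,1]]]'

```text
clock: 7.72
ee_pos: [0.5591, 0.2169, 0.1936]
ee_rot: [1.093, 1.279, -1.094]
contact_force: [-0.6, -1.2, -0.5]
width: 0.999
```

Run:
```python
from h import *
s,M=info()
c=cam('wrist'); cv2.imwrite('pics/w4.png',r.capture('wrist'))
cv2.imwrite('pics/t4.png',r.capture('top'))
np.save('w4.npy',np.array(c,dtype=object),allow_pickle=True)
print(proj(c,[[.458,.201,.089],[.5602,.2177,.095],[.614,.226,.045]]))
plan([0.5602,0.2177,0.053],9.0-90)
a=cv2.imread('pics/t4.png')[180:300,220:310]; cv2.imwrite('pics/t4c.png',cv2.resize(a,None,fx=5,fy=5))
```

```text
t 7.72 pos [0.5591 0.2169 0.1936] zyaw -81.06 tilt 0.05 F [-0.6 -1.2 -0.5] T [ 0.01  0.06 -0.03] w 0.999 q [ 0.63  0.37  0.17 -0.   -1.37  1.1 ]
[[319.25399502 347.66578334]
 [318.81560561 234.41230123]
 [318.98969845 152.17325341]]
t 7.83 pos [0.5585 0.2169 0.194 ] zyaw -81.16 tilt 0.03 F [ 0.2  0.5 -0.5] T [ 0.06  0.02 -0.04] w 1.0 q [ 0.63  0.37  0.17 -0.   -1.37  1.09]
tool shift cm [14.1   0.19 -0.06] ideal pointing-down axes: y [ 0.988  0.154 -0.001] z [ 0.154 -0.988  0.   ]
world turn ccw 0.16 -> rotx -0.16  ; level fix rotvec tool deg [0.   0.   0.03]
```

View pics/w4.png

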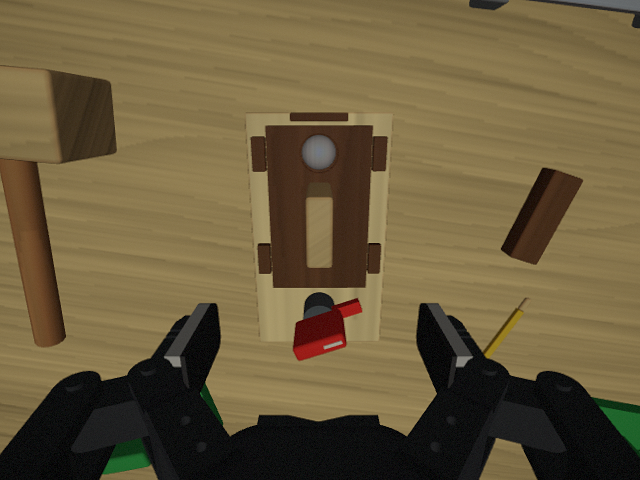

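View pics/t4c.png

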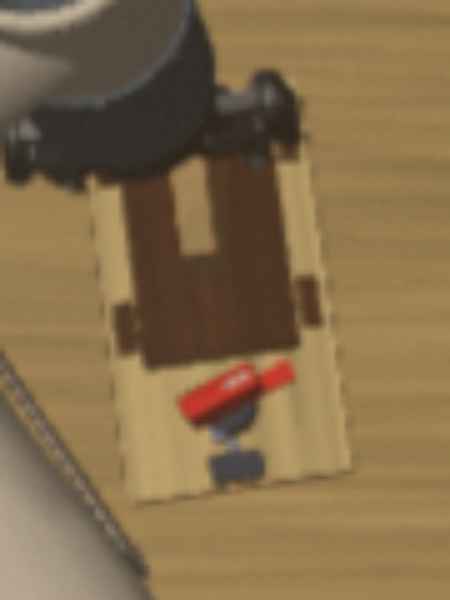

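The wrist view shows the latch open, wing towards (361,306). The handle top is centred at (319,232), within 2 px of the prediction, and the ball is in its pocket at (319,152). Quick numeric latch check, then descend.

Run:
```python
from h import *
c=np.load('w4.npy',allow_pickle=True)
p=onz(c,(361,306),.045); d=p[:2]-[.458,.201]; print(np.linalg.norm(d), np.degrees(np.arctan2(d[1],d[0])), 'latch',np.radians(9.2)-np.arctan2(d[1],d[0]))
A=[onz(c,u,.095)[:2] for u in [(306.5,197),(332,197),(333,268),(307,268)]]; print(np.mean(A,0),A)
```

```text
0.04257384126324978 -61.11155799934129 latch 1.2271681892954625
[0.56081358 0.21718554] [array([0.58648887, 0.23073918]), array([0.58932308, 0.2128767 ]), array([0.53526874, 0.20280005]), array([0.53217363, 0.22232622])]
```

Call:
step_arm --rows '[[[3.5,0.2,0,0,0,0,1],[3.5,0,0,0,0,0,1],[3,0,0,0,0,0,1],[2.5,0,0,0,0,0,1],[1.2,0,0,0,0,0,1],[0.4,0,0,0,0,0,1],[0,0,0,0,0,0,1]]]'

```text
clock: 8.7
ee_pos: [0.5611, 0.2174, 0.0541]
ee_rot: [1.093, 1.279, -1.092]
contact_force: [0.2, 0.3, 0.4]
width: 1.005
```

Run:
```python
from h import *
plan([0.5605,0.2177,0.053],9.0-90)
cv2.imwrite('pics/w5.png',r.capture('wrist'))
```

```text
t 8.7 pos [0.5611 0.2174 0.0541] zyaw -80.99 tilt 0.07 F [0.2 0.3 0.4] T [ 0.   -0.    0.01] w 1.005 q [ 0.63  0.46 -0.05  0.   -1.05  1.1 ]
tool shift cm [ 0.11 -0.06 -0.04] ideal pointing-down axes: y [0.988 0.157 0.001] z [ 0.157 -0.988 -0.   ]
world turn ccw -0.01 -> rotx 0.01  ; level fix rotvec tool deg [ 0.   -0.02 -0.07]
```

View pics/w5.png

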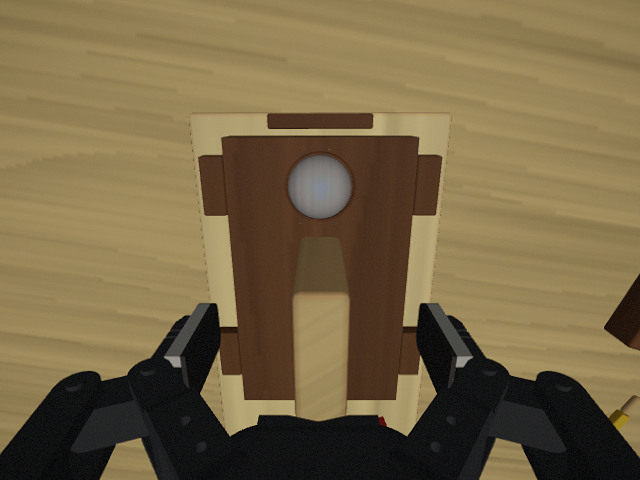

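The handle is centred (about x=321) and parallel to the pads, with the ball in its pocket at (320,186). I'll close gradually.

Call:
step_arm --rows '[[[0,0,0,0,0,0,0.4],[0,0,0,0,0,0,0],[0,0,0,0,0,0,-0.3],[0,0,0,0,0,0,-0.45],[0,0,0,0,0,0,-0.55],[0,0,0,0,0,0,-0.7],[0,0,0,0,0,0,-1],[0,0,0,0,0,0,-1]]]' --force 80

```text
clock: 9.75
ee_pos: [0.5608, 0.2172, 0.0535]
ee_rot: [1.092, 1.279, -1.092]
contact_force: [-1.6, -0.9, 3.0]
width: 0.221
```

Call:
step_arm --rows '[[[0,0,0,0,0,0,-1],[0,0,0,0,0,0,-1],[-0.05,0,0,0,0,0,-1],[-0.1,0,0,0,0,0,-1],[-0.2,0,0,0,0,0,-1],[-0.3,0,0,0,0,0,-1]]]'

```text
clock: 10.5
ee_pos: [0.5603, 0.2171, 0.0593]
ee_rot: [1.092, 1.28, -1.093]
contact_force: [0.3, -0.0, -3.5]
width: 0.221
```

Run:
```python
from h import *
info()
cv2.imwrite('pics/w6.png',r.capture('wrist'))
```

```text
t 10.5 pos [0.5603 0.2171 0.0593] zyaw -80.98 tilt 0.08 F [ 0.3 -0.  -3.5] T [ 0.01 -0.    0.03] w 0.221 q [ 0.63  0.46 -0.05 -0.   -1.07  1.1 ]
```

View pics/w6.png

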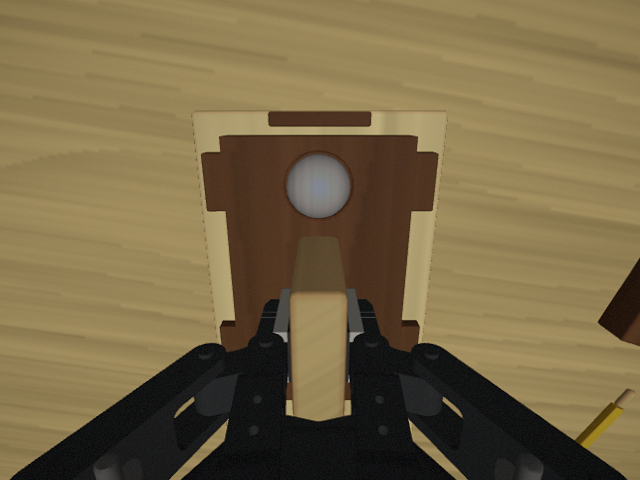

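The tray is lifted and level, the ball is in its pocket at (319,185), and the wrist force of 3.5 N matches tray plus ball. I'll carry on lifting gently.

Call:
step_arm --rows '[[[-0.6,0,0,0,0,0,-1],[-1,0,0,0,0,0,-1],[-1.4,0,0,0,0,0,-1],[-1.7,0,0,0,0,0,-1],[-1.7,0,0,0,0,0,-1],[-1.4,0,0,0,0,0,-1],[-1,0,0,0,0,0,-1],[-0.6,0,0,0,0,0,-1]]]'

```text
clock: 11.55
ee_pos: [0.5608, 0.2173, 0.1544]
ee_rot: [1.093, 1.28, -1.092]
contact_force: [-0.2, -0.6, -3.9]
width: 0.227
```

Call:
step_arm --rows '[[[-0.3,0,0,0,0,0,-1],[0,0,0,0,0,0,-1],[0,0,0,0,0,0,-1]]]'

```text
clock: 11.92
ee_pos: [0.5605, 0.2171, 0.1562]
ee_rot: [1.092, 1.28, -1.093]
contact_force: [0.7, -0.1, -3.6]
width: 0.226
```

Run:
```python
from h import *
plan([.5518,-.2409,.155],-81)
cv2.imwrite('pics/w7.png',r.capture('wrist'))
```

```text
t 11.93 pos [0.5605 0.2171 0.1562] zyaw -80.97 tilt 0.06 F [ 0.7 -0.1 -3.6] T [0.04 0.   0.03] w 0.226 q [ 0.63  0.39  0.1  -0.   -1.29  1.1 ]
tool shift cm [ 0.14 -8.05 45.1 ] ideal pointing-down axes: y [ 0.988  0.157 -0.001] z [ 0.157 -0.988  0.   ]
world turn ccw -0.03 -> rotx 0.03  ; level fix rotvec tool deg [-0.    0.02  0.06]
```

View pics/w7.png

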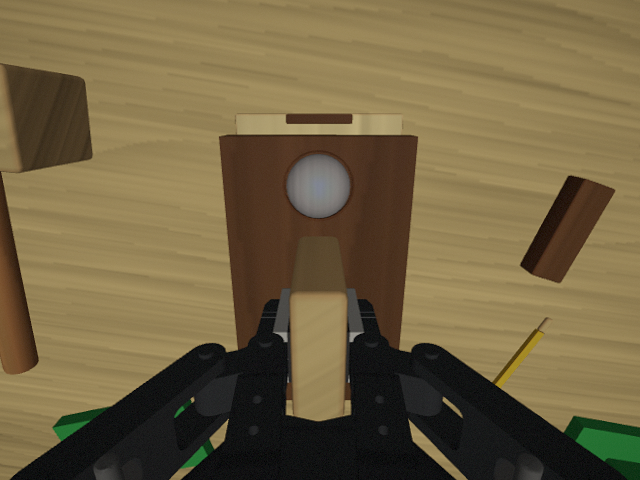

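The tray is clear of the dock and level, with the ball at (319,185) as before. I'll carry it over smoothly.

Call:
step_arm --rows '[[[0,-0.05,0.3,0,0,0,-1],[0,-0.11,0.6,0,0,0,-1],[0,-0.16,0.9,0,0,0,-1],[0,-0.21,1.2,0,0,0,-1],[0,-0.27,1.5,0,0,0,-1],[0,-0.32,1.8,0,0,0,-1],[0,-0.37,2.1,0,0,0,-1],[0,-0.43,2.4,0,0,0,-1]]]'

```text
clock: 12.98
ee_pos: [0.5586, 0.1059, 0.1568]
ee_rot: [1.092, 1.279, -1.092]
contact_force: [-0.0, 1.3, -2.8]
width: 0.23
```

Call:
step_arm --rows '[[[0,-0.52,2.9,0,0,0,-1],[0,-0.52,2.9,0,0,0,-1],[0,-0.52,2.9,0,0,0,-1],[0,-0.52,2.9,0,0,0,-1],[0,-0.52,2.9,0,0,0,-1],[0,-0.52,2.9,0,0,0,-1],[0,-0.52,2.9,0,0,0,-1],[0,-0.52,2.9,0,0,0,-1]]]'

```text
clock: 13.98
ee_pos: [0.5535, -0.1301, 0.1569]
ee_rot: [1.093, 1.279, -1.093]
contact_force: [0.8, 1.0, -3.9]
width: 0.219
```

Call:
step_arm --rows '[[[0,-0.43,2.4,0,0,0,-1],[0,-0.37,2.1,0,0,0,-1],[0,-0.32,1.8,0,0,0,-1],[0,-0.27,1.5,0,0,0,-1],[0,-0.21,1.2,0,0,0,-1],[0,-0.16,0.9,0,0,0,-1],[0,-0.11,0.6,0,0,0,-1],[0,-0.05,0.4,0,0,0,-1]]]'

```text
clock: 14.98
ee_pos: [0.5523, -0.2389, 0.1568]
ee_rot: [1.092, 1.28, -1.092]
contact_force: [0.7, -0.3, -2.5]
width: 0.225
```

Call:
step_arm --rows '[[[0,0,0.2,0,0,0,-1],[0,0,0,0,0,0,-1],[0,0,0,0,0,0,-1],[0,0,0,0,0,0,-1]]]'

```text
clock: 15.48
ee_pos: [0.5526, -0.2406, 0.1568]
ee_rot: [1.092, 1.28, -1.092]
contact_force: [-0.7, -0.9, -4.2]
width: 0.223
```

Run:
```python
from h import *
plan([.5518,-.2409,.155],-81)
c=cam('wrist');cv2.imwrite('pics/w8.png',r.capture('wrist'))
t=r.capture('top');cv2.imwrite('pics/t8.png',t)
cv2.imwrite('pics/s8.png',r.capture('side'))
print('pred ball wrist',proj(c,[[.6032,-.2328,.147]]),'top',proj(cam('top'),[[.6032,-.2328,.147]]),'side',proj(cam('side'),[[.6032,-.2328,.147]]))
```

```text
t 15.47 pos [ 0.5526 -0.2406  0.1568] zyaw -80.96 tilt 0.0 F [-0.7 -0.9 -4.2] T [0.02 0.02 0.03] w 0.223 q [-0.15  0.39  0.11 -0.   -1.29  1.88]
tool shift cm [ 0.18 -0.08  0.02] ideal pointing-down axes: y [0.988 0.157 0.   ] z [ 0.157 -0.988  0.   ]
world turn ccw -0.04 -> rotx 0.04  ; level fix rotvec tool deg [ 0.  0. -0.]
pred ball wrist [[321.56137017 191.82534917]] top [[423.02965308 202.35353357]] side [[323.65627322 183.11816974]]
```

View pics/w8.png

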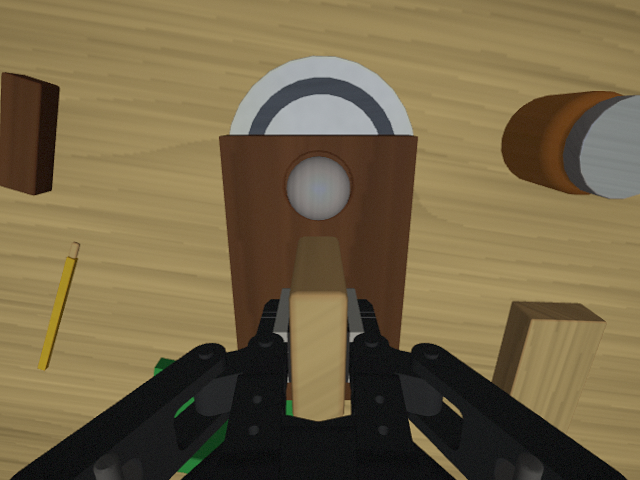

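View pics/t8.png

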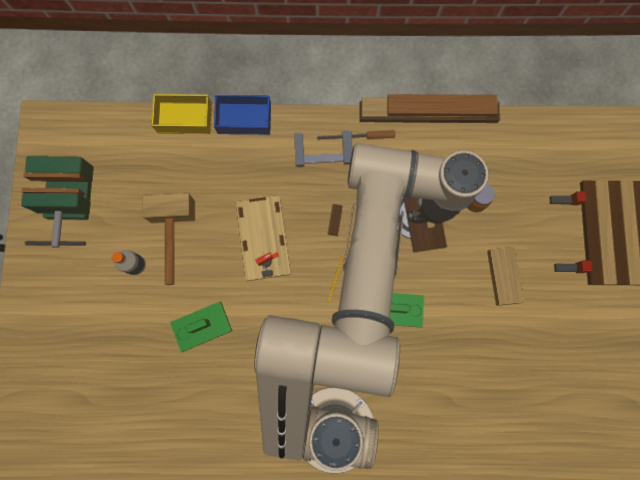

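View pics/s8.png

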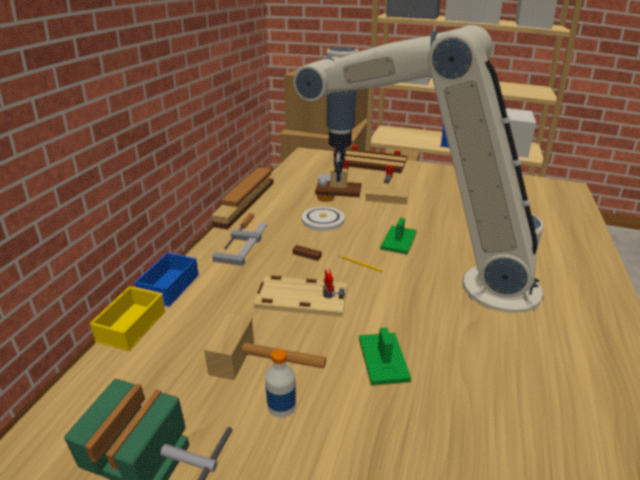

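The wrist view shows the ball in its pocket at (319,187), with the turntable disc symmetric about x≈321 beneath it. The top view shows the latch still open and the other objects in place. I'll check the numbers.

Run:
```python
from h import *
cw,cs=cam('wrist'),cam('side')
print('wrist ball',onz(cw,(319,187),.147)[:2],'target [.6032,-.2328]')
im=cv2.imread('pics/w8.png');h=cv2.cvtColor(im,cv2.COLOR_BGR2HSV)
# turntable circle fit from outer rim pts (world z=.02)
m=cv2.inRange(h,(0,0,140),(180,45,255)); m[135:]=0; m[:,:225]=0;m[:,420:]=0
cn=max(cv2.findContours(m,cv2.RETR_EXTERNAL,1)[0],key=cv2.contourArea)[:,0]
P=np.array([onz(cw,p,.02)[:2] for p in cn if p[1]<130]); c0=np.array([.6032,-.2328]); d=np.linalg.norm(P-c0,axis=1); P=P[d>.068]
A=np.c_[2*P,np.ones(len(P))]; x=np.linalg.lstsq(A,(P**2).sum(1),rcond=None)[0]; print('tt',x[:2],'rad',np.sqrt(x[2]+x[:2]@x[:2]))
a,b=cv2.imread('pics/t8.png'),cv2.imread('pics/top0.png')
D=cv2.absdiff(a,b).max(2)
for n,(u,v,w,hh) in dict(offcut=(322,198,26,44),clamp=(286,125,115,45),block=(485,240,42,68),glue=(105,240,42,40),mallet=(135,188,60,100),jar=(480,180,20,30),pencil=(325,250,20,55)).items(): print(n,(D[v:v+hh,u:u+w]>40).mean().round(3))
p=cv2.imread('pics/s8.png')[130:240,280:420]; cv2.imwrite('pics/s8c.png',cv2.resize(p,None,fx=5,fy=5,interpolation=cv2.INTER_CUBIC))
info()
```

```text
wrist ball [ 0.60515175 -0.23142152] target [.6032,-.2328]
tt [ 0.60390908 -0.23343687] rad 0.07358253140000541
offcut 0.0
clamp 0.183
block 0.022
glue 0.0
mallet 0.0
jar 0.063
pencil 0.076
t 15.62 pos [ 0.5526 -0.2406  0.1568] zyaw -80.96 tilt 0.01 F [ 0.5  0.1 -2.9] T [ 0.04  0.06 -0.  ] w 0.226 q [-0.15  0.39  0.11 -0.   -1.29  1.88]
```

View pics/s8c.png

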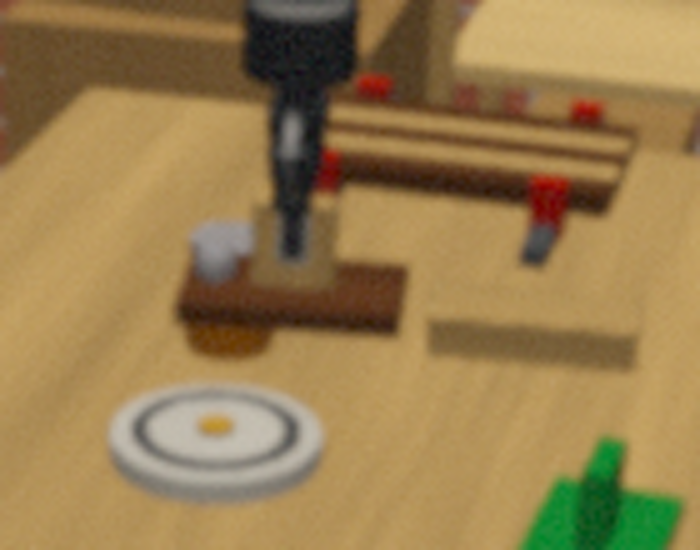

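Pocket centre agrees with the turntable centre to about 3 mm, the tray is level, and the underside is about 10 cm above the white top. The clamp, jar and pencil image differences come from the arm covering them. Handing in.

Run:
```python
from plant import r
print(r.hand_in())
```

```text
the job is handed in; nothing more can be done
None
```

I turned the red latch clockwise past its detent, lifted the walnut tray by its handle and carried it over the turntable. I handed in at about 15.6 s with the arm holding it still; `hand_in` gives no verdict, so these are my own last checks:

- **Latch:** measured at about 1.23 rad from the wrist view after I released the knob, and still open in the last top view.
- **Position:** the ball, seen in its pocket, is within about 3 mm of the turntable centre.
- **Height and tilt:** the underside is about 10 cm above the white top. Tool tilt reads about 0°, and the tray looks level in the side view.
- **Grip:** the wrist carries about 3–4 N, which matches tray plus ball.
- **Other things on the bench:** offcut, glue and mallet match their first images exactly. Block, clamp, jar and pencil showed small differences (2–18% of pixels). I put those down to the arm covering or shading them; they look in place in the pictures, but I did not measure their positions again.

The turntable centre from the top and wrist cameras differed by about 1 mm. No check failed.

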